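# Close up the can row

### The arm

A 6-joint arm with a two-finger parallel gripper is mounted at the origin on the work surface. World frame = base frame: x ahead of the robot, y to its left, z up, the work surface at z = 0. Lengths are in m, angles in rad, forces in N, time in s.
With the tool pointing down it reaches from about 0.275 to 0.975 m from the base axis. Payload 8.4 kg.
Tool frame: the origin (TCP) lies at the centre of the arm's flange, where the gripper is bolted on; the fingertips stand 190 mm ahead of it and the grasp point (between the pads) lies 171 mm ahead of it (manip.grip_depth is the distance from the TCP to the grasp point, in m); x points along the fingers, y is the direction in which the jaws open and shut, and the axes are right-handed (so a half turn about x gives the same grasp; the last joint's range is limited). The gripper opens to 92 mm and grips with 3 to 60 N. Pads are 20 mm wide; open, the fingers measure 128 mm over their backs; the gripper's body (75 mm by 189 mm) begins 69 mm behind the grasp point.
Start: joints at [1.114, 0.353, 1.633, -0, 1.155, -0.002], TCP at [0.275, 0.561, 0.405] pointing down, gripper open.
Joint ranges: [-2.63, 2.63], [-0.92, 2.1], [0.06, 2.66], [-1.3, 4.44], [0, 2.69], [-3.02, 3.02]. Speed limits (rad/s): [2.22, 2.22, 2.79, 3.14, 3.14, 3.14].

### API

Orientations are given as a unit quaternion [w, x, y, z].
In Python, from cell import status, read_camera, ticket, manip gives the robot as it stands.
- The arm moves only by the tool step_arm, never from a script. Its arguments are lists of equal length, an entry for each row: "grip": the finger opening in mm, from 0 to 91.9; "slide": the shift along the tool's x, y, z in mm, a list of three; "yaw": the turn about the tool's x in rad. In form: {"grip": [grip, ...], "slide": [[x, y, z], ...], "yaw": [yaw, ...]}. A call has 1 to 8 rows; each row is the pose to reach, as a shift and turn from the pose measured when the call began, along the tool's axes at that moment; what a row does not reach only later rows make up. A row lasts 1/8 s, in which the tool goes at most 62.5 mm and 10.7 degrees, less where a joint would pass 70% of its speed; a pose out of reach is approached as far as the arm can. A call with a gripper value outside its range is refused whole. The fingers move at their own pace and stop on an object; "squeeze" is the grip in N (left out, the last holds). Time passes only in rows, so rows that repeat a pose let the fingers close. It gives the time, the measured TCP pose, the force and the opening at its end, in the units of the state.
- status.get_state(): the state, without advancing time (a new reading comes with each control period).
- read_camera(name): name is "scene" or "top"; returns a dict with "frame" (384x512x3 uint8, blue, green, red), "range_z" (384x512 float32, m along the optical axis (not along the pixel's ray), 0 where there is no reading), "intrinsics" (3x3 intrinsics, pixels), "distortion" ([k1, k2, p1, p2, k3] as OpenCV has them; the pictures are not rectified), "R" (3x3) and "t" (3): a world point X has camera coordinates R X + t. Camera axes: x right, y down, z forward; pixel columns grow to the right and rows downward; lengths in m; the calibration is good to about 2 mm. A picture is of the moment at which its call begins.
- ticket.finish_job(): hands the job in, once; it reports no verdict.
The state is a dict: "time_s": time; "joints": joint angles; "joint_velocities": joint speeds; "joint_efforts": joint torques, N m; "ee_pos": TCP position; "ee_rot": TCP orientation; "force": force on the tool from outside, world axes, zero at the start; "moment": the same for the moment, N m; "opening": finger opening in m.
Only numpy, scipy, OpenCV 4.12 (cv2) and the standard library are available. Lean on these libraries where they do the work, as an engineer would, in place of code of your own. Each camera call takes 0.05 s, during which the arm holds its last target.

### The job

In the tray's wide lane one large can lies apart from the row of two others. With your fingers on top of it, roll it along the lane until it rests right up against the row, and leave it lying still there, its axis square to the lane. Go gently: do not ram or shift the row, do not lift the can or push it low down from behind, and leave everything else where it is.

Things in the scene. Friction and masses are not known exactly. Their poses are not given: they have to be found in the camera images.
- tray: Fixed low sheet-steel can tray, 257 x 586 mm. Origin: centre of its underside; x across the lanes, y along them, z up. Floor 6 mm thick; flanges beside the lanes stand 22 mm above it. Wide lane 128 mm clear, centred at x = +61.5 mm; narrow lane 120 mm, at x = -65.5 mm. End stop at y = +290 mm, 58 mm high; 12 mm lip at y = -290 mm.
- can: Large can to be rolled: full steel food can, 99 mm diameter, 118 mm long, about 0.85 kg, lying in the wide lane. Origin at its middle, 55.5 mm above the counter (top at 105 mm); x is the can's axis, y and z turn as it rolls. Starts 70 to 190 mm short of the row; rolls to tray +y. Rolls freely with slight resistance: left at rest it stays. Friction with fingers and tray about 0.5 to 0.7.
- row_front: Identical large can, the nearer one of the row of two, lying in the wide lane against row_back. Origin at its middle, x along its axis. The rolled can touches it when the middles are 99 mm apart.
- row_back: Identical large can, last of the row, lying against the tray's end stop. Origin at its middle, x along its axis.
- small0: Small can, 73 mm diameter, 110 mm long, lying in the narrow lane as part of a full row; to be left alone. Origin at its middle.
- small1: Small can, 73 mm diameter, 110 mm long, lying in the narrow lane as part of a full row; to be left alone. Origin at its middle.
- small2: Small can, 73 mm diameter, 110 mm long, lying in the narrow lane as part of a full row; to be left alone. Origin at its middle.
- jar: Amber glass jar with steel lid, 64 mm diameter, 85 mm tall, standing in the narrow lane; to be left alone. Origin: centre of its underside.
- sauce: Sauce bottle, 62 mm diameter, 215 mm tall, standing past the end stop; to be left alone. Origin: centre of its underside.
- tongs: Steel food tongs, 230 mm long, 24 mm high, lying on the counter beyond the wide lane; to be left alone. Origin: on the counter near mid-length, x towards the jaws.
- bowl: Steel bowl, 170 mm across, 60 mm high, beyond the wide lane; to be left alone. Origin: centre of its underside.
- cup: Steel cup, 76 mm across, 75 mm high, off the -y end of the tray; to be left alone. Origin: centre of its underside.
Not all that is in view belongs to the job. Leave any pink or red look-alike of the can alone. What is shaped like the row_front but red is not meant.

How it is judged:
By the outcome, as a careful person would: the job done as asked, in the order asked, and still so for the second after the job is handed in, with the robot touching nothing.
It also fails if it takes over 58 s, if anything falls off the work surface, if the arm or the gripper's body presses on something with over 40 N, if the wrist force passes 120 N, or if a joint passes its speed limit or range.

## Working session

There is one attempt and no reset: what is moved stays moved. The work goes in short steps, Python scripts to look and compute and a tool call to move; the robot and the scene stay as the last step left them, time stands still between calls to the robot, and variables do not carry over. Pictures are saved under pics/ and viewed, and the job is handed in when it is done.

Besides the shell and the picture viewer there is one more tool, called by a JSON object that holds its "fn" and its "kwargs". step_arm: Moves the arm, as the interface text tells. Its arguments: {"type":"object","properties":{"grip":{"type":"array","items":{"type":"number"}},"slide":{"type":"array","items":{"type":"array","items":{"type":"number"}}},"yaw":{"type":"array","items":{"type":"number"}},"squeeze":{"type":"number"}},"required":["grip","slide","yaw"]}

```bash
mkdir -p pics; ls
python3 - <<'E'
from cell import status, read_camera
import cv2,numpy as np
s=status.get_state(); print({k:np.round(v,3).tolist() for k,v in s.items()})
for n in("scene","top"):
    c=read_camera(n); cv2.imwrite(f"pics/{n}0.png",c["frame"]); np.savez(f"{n}0.npz",**c)
    print(n,c["intrinsics"].round(1).tolist(),c["distortion"],c["R"].round(3).tolist(),c["t"].round(3))
E
```

```text
pics
{'time_s': 0.0, 'joints': [1.114, 0.354, 1.634, -0.0, 1.155, -0.002], 'joint_velocities': [0.001, -0.001, 0.0, -0.0, 0.001, 0.001], 'joint_efforts': [0.0, -59.384, -33.423, 0.07, 0.023, -0.0], 'ee_pos': [0.274, 0.561, 0.404], 'ee_rot': [0.689, 0.159, 0.689, -0.16], 'force': [0.129, 0.365, -0.337], 'moment': [0.014, 0.02, 0.026], 'opening': 0.092}
scene [[347.5, 0.0, 258.1], [0.0, 347.5, 202.3], [0.0, 0.0, 1.0]] [0.02885119 0.         0.         0.         0.        ] [[0.037, 0.999, 0.015], [0.55, -0.008, -0.835], [-0.834, 0.04, -0.55]] [-0.054 -0.235  1.503]
top [[478.4, 0.0, 261.7], [0.0, 478.4, 191.4], [0.0, 0.0, 1.0]] [-0.03894989  0.          0.          0.          0.        ] [[-0.0, -1.0, 0.012], [-0.996, -0.001, -0.087], [0.087, -0.012, -0.996]] [0.028 0.528 1.365]
```

View pics/scene0.png

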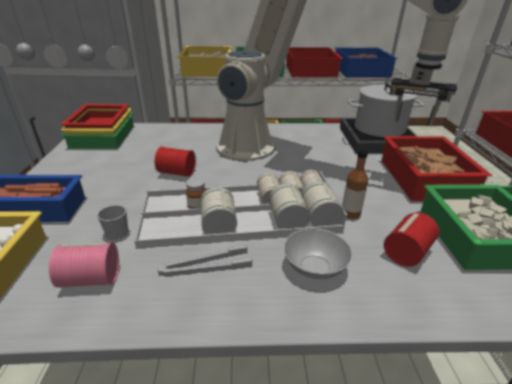

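View pics/top0.png

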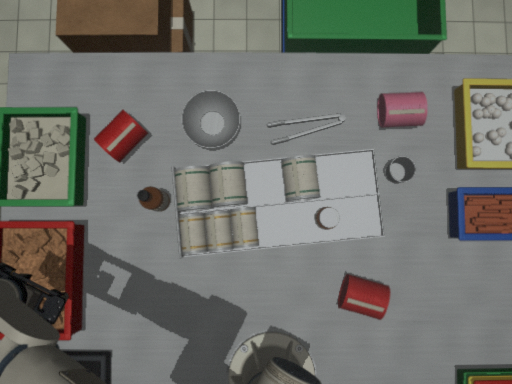

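The top view shows the wide lane as the upper one. The free can is at about (300,178), row_front at (228,184), row_back at (193,187), and the end stop is on the left (world +y). The scene view agrees: the can is at (218,211), the row at (290,205) and (322,203), and the sauce bottle stands past the end stop.

```bash
cat > h.py <<'E'
import cv2,numpy as np
from cell import status, read_camera
def cloud(c):
    K,D,R,t=(np.array(c[k],float) for k in("intrinsics","distortion","R","t"))
    z=np.array(c["range_z"],float); h,w=z.shape
    uv=np.stack(np.meshgrid(np.arange(w),np.arange(h)),-1).reshape(-1,1,2).astype(float)
    n=cv2.undistortPoints(uv,K,D).reshape(h,w,2)
    P=np.dstack([n*z[...,None],z])
    X=(P-t)@R
    X[z<=0]=np.nan
    return X
E
python3 - <<'E'
from h import *
c=dict(np.load("top0.npz")); X=cloud(c); d=dict(np.load("scene0.npz")); Y=cloud(d)
for n,x in(("top",X),("scene",Y)):
    print(n,"counter z", np.nanmedian(x[270:300,300:330,2]) if n=="top" else np.nanmedian(x[310:330,200:300,2]))
roi=np.zeros(X.shape[:2],bool); roi[145:260,170:388]=1
# cans: z>0.06
for lo,hi in((0.085,0.115),):
    m=(roi&(X[...,2]>lo)&(X[...,2]<hi)).astype(np.uint8)
    k,l,st,ce=cv2.connectedComponentsWithStats(m)
    for i in range(1,k):
        if st[i,4]<40: continue
        p=X[l==i]; r=cv2.minAreaRect((p[:,:2]*1000).astype(np.float32))
        print(st[i],ce[i].round(),"rect",np.round(r[0],1),np.round(r[1],1),round(r[2],2),"z95",np.percentile(p[:,2],98).round(4),"zmax",p[:,2].max().round(4))
# tray floor edges
m=(roi&(X[...,2]>0.003)&(X[...,2]<0.13)).astype(np.uint8)
k,l,st,ce=cv2.connectedComponentsWithStats(m); i=1+st[1:,4].argmax()
p=X[l==i]; print("tray", cv2.minAreaRect((p[:,:2]*1000).astype(np.float32)))
hs=np.hstack([cv2.resize(cv2.cvtColor((np.clip(x[...,2],0,.25)*1000).astype(np.uint8),cv2.COLOR_GRAY2BGR)[a:b,e:f],None,fx=3,fy=3) for x,a,b,e,f in((X,135,270,160,400),)])
cv2.imwrite("pics/z0.png",cv2.applyColorMap(hs,cv2.COLORMAP_JET)[:600,:800])
cv2.imwrite("pics/topz.png",cv2.resize(c["frame"][140:265,165:395],None,fx=3.4,fy=3.4,interpolation=cv2.INTER_CUBIC))
for n,a,b,e,f in(("can",205,215,210,220),("rf",205,212,285,295)):
    print(n,"scene top z max",np.nanmax(Y[185:235,e-20:f+20,2]))
E
```

```text
top counter z -0.0001035999036102378
scene counter z 0.0016469844031819821
[ 285  155   33   45 1176] [301. 177.] rect [562.6 -79.1] [118.6  82.8] 7.03 z95 0.108 zmax 0.1116
[ 211  161   33   45 1195] [227. 183.] rect [544.8 125.3] [118.6  82.1] 5.98 z95 0.1081 zmax 0.1122
[ 175  166   33   45 1199] [191. 187.] rect [532.8 222.7] [118.4  84.1] 5.96 z95 0.1077 zmax 0.1116
[319 208  21  20 324] [329. 217.] rect [ 450.3 -156.7] [52.6 55.2] 0.41 z95 0.0964 zmax 0.0975
tray ((495.25250244140625, -14.851043701171875), (291.61187744140625, 625.7701416015625), 6.332809925079346)
can scene top z max 0.10758340350239606
rf scene top z max 0.10688863090687753<stdin>:18: RuntimeWarning: invalid value encountered in cast
```

```bash
ls pics
```

```text
scene0.png
top0.png
topz.png
z0.png
```

```bash
cat >> h.py <<'E'
from scipy.optimize import least_squares
def fitcyl(X,seed,r=0.0495,zc=0.0555):
    """fit horizontal cylinder of known radius to cloud near seed(xy). returns cx,cy,zc,angle(of axis from world x), ends"""
    P=X.reshape(-1,3); P=P[~np.isnan(P).any(1)]
    th=np.deg2rad(6.)
    q=np.array([*seed,zc,th])
    for it in range(4):
        a=np.array([np.cos(q[3]),np.sin(q[3])]); b=np.array([-a[1],a[0]])
        u=(P[:,:2]-q[:2])@a; v=(P[:,:2]-q[:2])@b
        s=P[(abs(u)<0.052)&(abs(v)<0.035)&(P[:,2]>0.075)&(P[:,2]<0.125)]
        def f(q):
            b=np.array([-np.sin(q[3]),np.cos(q[3])]); v=(s[:,:2]-q[:2])@b; ua=(s[:,:2]-q[:2])@np.array([np.cos(q[3]),np.sin(q[3])])
            return np.r_[np.hypot(v,s[:,2]-q[2])-r, 1e-4*ua.mean()]
        q=least_squares(f,q,loss="soft_l1",f_scale=0.002).x
        a=np.array([np.cos(q[3]),np.sin(q[3])]); b=np.array([-a[1],a[0]])
        u=(P[:,:2]-q[:2])@a; v=(P[:,:2]-q[:2])@b
        e=u[(abs(v)<0.015)&(P[:,2]>0.09)&(P[:,2]<0.125)&(abs(u)<0.075)]
        mid=(np.percentile(e,1)+np.percentile(e,99))/2
        q[:2]+=a*mid
    return q,np.ptp(np.percentile(e,[1,99])),np.abs(f(q)).mean()
E
python3 - <<'E'
from h import *
for n in("top","scene"):
    X=cloud(dict(np.load(n+"0.npz")))
    for nm,sd in(("can",(.5626,-.079)),("rf",(.5448,.1253)),("rb",(.5328,.2227))):
        q,L,e=fitcyl(X,sd); print(n,nm,(q[:3]*1000).round(1),np.rad2deg(q[3]).round(2),"L",L.round(4),"res",e.round(5))
X=cloud(dict(np.load("top0.npz")))
# tray edges: sample boundary of floor in colour? use z mask of flanges
E
```

```text
top can [536.6 -83.4  54.9] 7.18 L 0.0642 res 0.00193
top rf [569.6 127.8  55. ] 5.41 L 0.0669 res 0.00187
top rb [538.3 224.7  54.9] 5.78 L 0.1043 res 0.00191
scene can [562.9 -81.8  55.7] 6.71 L 0.1164 res 0.00073Traceback (most recent call last):
  File "<stdin>", line 5, in <module>
  File "h.py", line 29, in fitcyl
    mid=(np.percentile(e,1)+np.percentile(e,99))/2
         ~~~~~~~~~~~~~^^^^^
    return _quantile_unchecked(
        a, q, axis, out, overwrite_input, method, keepdims, weights)
    return _ureduce(a,
                    func=_quantile_ureduce_func,
    ...<5 lines>...
                    overwrite_input=overwrite_input,
                    method=method)
    r = func(a, **kwargs)
    result = _quantile(arr,
                       quantiles=q,
    ...<2 lines>...
                       out=out,
                       weights=wgt)
    slices_having_nans = np.isnan(arr[-1, ...])
                                  ~~~^^^^^^^^^
IndexError: index -1 is out of bounds for axis 0 with size 0
```

View pics/topz.png

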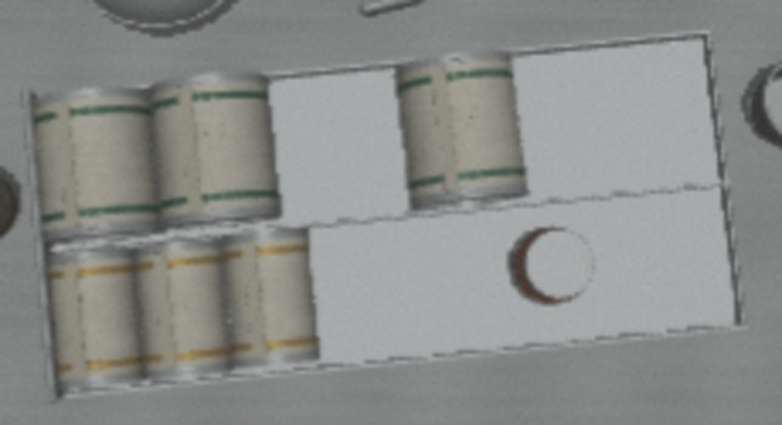

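View pics/z0.png

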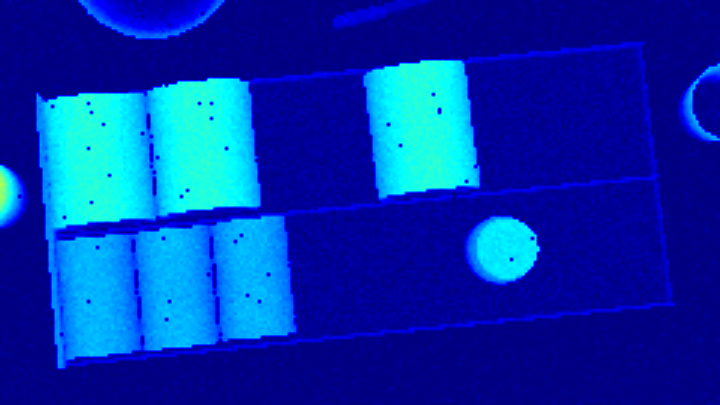

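```bash
sed -i 's/1e-4\*ua.mean()/10*ua.mean()/; s/loss="soft_l1",f_scale=0.002/loss="linear"/' h.py
cat > m.py <<'E'
from h import *
import sys
def run(T,S,seeds):
  for n,c in(("top",T),("scene",S)):
    X=cloud(c)
    for nm,sd in seeds:
        try:
            q,L,e=fitcyl(X,sd); print(n,nm,(q[:3]*1000).round(1),np.rad2deg(q[3]).round(2),"L",L.round(4),"res",e.round(5))
        except Exception as ex: print(n,nm,"fail",ex)
S0=(("can",(.5626,-.079)),("rf",(.5448,.1253)),("rb",(.5328,.2227)))
E
python3 - <<'E'
from m import *
T,S=dict(np.load("top0.npz")),dict(np.load("scene0.npz"))
run(T,S,S0)
# tray outline: gray-level edges via rays on plane z=0.028 (flange tops). depth mask z>0.015
X=cloud(T); m=np.zeros(X.shape[:2],np.uint8); m[140:265,165:395]=((X[140:265,165:395,2]>0.0035)).astype(np.uint8)
# long outer flanges and divider: points with .014<z<.04
z=X[...,2]; s=np.zeros_like(z,bool); s[140:265,165:395]=1
f=X[s&(z>.014)&(z<.034)]
# lines: rotate and histogram
best=None
for a in np.arange(2,10,.1):
    t=np.deg2rad(a); ax=f[:,0]*np.cos(t)+f[:,1]*np.sin(t)
    h,e=np.histogram(ax,np.arange(.3,.7,.002)); sc=(h.astype(float)**2).sum()
    if best is None or sc>best[0]: best=(sc,a,h,e)
sc,a,h,e=best; print("lane angle",a,[(e[i].round(3),h[i]) for i in np.argsort(h)[-10:]])
E
```

```text
top can [562.5 -80.4  54.9] 6.39 L 0.1161 res 0.00197
top rf [544.6 125.5  55. ] 5.69 L 0.1152 res 0.00188
top rb [532.6 224.2  54.9] 6.33 L 0.1155 res 0.00188
scene can [563.9 -84.9  54.6] -3.99 L 0.1205 res 0.00311
scene rf [544.5 127.3  55. ] 16.89 L 0.1197 res 0.00285
scene rb [532.6 221.7  55.3] 4.79 L 0.1195 res 0.00119
lane angle 5.700000000000003 [(np.float64(0.492), np.int64(19)), (np.float64(0.616), np.int64(21)), (np.float64(0.494), np.int64(24)), (np.float64(0.496), np.int64(45)), (np.float64(0.62), np.int64(55)), (np.float64(0.486), np.int64(93)), (np.float64(0.366), np.int64(105)), (np.float64(0.618), np.int64(111)), (np.float64(0.364), np.int64(139)), (np.float64(0.488), np.int64(139))]
```

```bash
cat >> h.py <<'E'
from scipy.spatial.transform import Rotation as Ro
ANG=5.9
D=np.array([-np.sin(np.deg2rad(ANG)),np.cos(np.deg2rad(ANG)),0]); A=np.array([D[1],-D[0],0])
def tool():
    s=status.get_state(); w,x,y,z=s["ee_rot"]; return s,Ro.from_quat([x,y,z,w]).as_matrix()
def goal(p,ang=ANG):
    s,R=tool(); dl=R.T@(np.array(p)-s["ee_pos"])*1000
    a=np.array([np.cos(np.deg2rad(ang)),np.sin(np.deg2rad(ang)),0])
    c=R.T@a; yaw=np.arctan2(c[2],c[1]); 
    alt=yaw-np.sign(yaw)*np.pi
    print("t",s["time_s"],"pos",np.round(s["ee_pos"],4),"F",np.round(s["force"],2),"open",s["opening"]); print("slide",dl.round(1),"yaw",yaw.round(3),"alt",alt.round(3),"j6",s["joints"][5])
    print("tool axes in world",R.T.round(3).tolist()," d in tool",(R.T@D).round(4),"axis in tool",(R.T@A).round(4))
E
python3 - <<'E'
from h import *
X=cloud(dict(np.load("top0.npz"))); print("sauce",np.nanmedian(X[194:203,140:165],axis=(0,1)),np.nanmax(X[185:212,130:170,2]))
c=np.array([.5625,-.0804,0]); p=c-D*.013; p[2]=.345
goal(p)
E
```

```text
sauce [0.49752742 0.31573221 0.15522533] 0.2208047944745179
t 0.1 pos [0.2745 0.5613 0.404 ] F [-0.28  0.99 -0.29] open 0.09193346585084804
slide [  59.6 -460.9  547.5] yaw 1.013 alt -2.129 j6 -0.0023897697475132435
tool axes in world [[-0.001, -0.001, -1.0], [0.439, 0.898, -0.001], [0.898, -0.439, -0.0]]  d in tool [-0.001   0.8484 -0.5293] axis in tool [-7.000e-04  5.293e-01  8.484e-01]
```

{"fn": "step_arm", "kwargs": {"grip": [50, 50, 50, 50, 50, 50, 50, 50], "slide": [[-60, 0, 0], [-60, -37, 44], [-60, -74, 88], [-60, -111, 132], [-60, -148, 176], [-60, -185, 220], [-60, -222, 264], [-60, -259, 308]], "yaw": [0, 0.15, 0.3, 0.45, 0.6, 0.75, 0.9, 1.01], "squeeze": 20}}

```text
time_s: 1.1
ee_pos: [0.4377, 0.1916, 0.4643]
ee_rot: [0.525, 0.473, 0.525, -0.474]
force: [0.0, -0.5, 0.6]
opening: 0.0502
```

Run:
```python
from h import *
c=np.array([.5625,-.0804,0]); p=c-D*.013; p[2]=.345
goal(p)
```

```text
t 1.1 pos [0.4377 0.1916 0.4643] F [ 0.04 -0.53  0.61] open 0.050174683264205495
slide [119.5  96.5 296.2] yaw -0.001 alt 3.141 j6 0.3079963434757626
tool axes in world [[-0.001, -0.001, -1.0], [0.995, 0.102, -0.001], [0.102, -0.995, 0.001]]  d in tool [-1.1e-03 -9.0e-04 -1.0e+00] axis in tool [-6.e-04  1.e+00 -9.e-04]
```

{"fn": "step_arm", "kwargs": {"grip": [50, 50, 50, 50, 50, 50, 50, 50], "slide": [[0, 18, 55], [0, 36, 110], [30, 54, 165], [60, 72, 220], [90, 90, 275], [119, 96, 296], [119, 96, 296], [119, 96, 296]], "yaw": [0, 0, 0, 0, 0, 0, 0, 0]}}

```text
time_s: 2.1
ee_pos: [0.5632, -0.0928, 0.3459]
ee_rot: [0.525, 0.474, 0.525, -0.474]
force: [-0.7, 0.3, -0.5]
opening: 0.0499
```

Run:
```python
from m import *
c=np.array([.5625,-.0804,0]); p=c-D*.013; p[2]=.297
goal(p)
T,S=read_camera("top"),read_camera("scene")
cv2.imwrite("pics/t1.png",cv2.resize(T["frame"][120:270,165:395],None,fx=3,fy=3)); cv2.imwrite("pics/s1.png",cv2.resize(S["frame"][120:280,130:380],None,fx=3,fy=3))
```

```text
t 2.1 pos [ 0.5632 -0.0928  0.3459] F [-0.68  0.25 -0.53] open 0.04991111779543718
slide [48.9  0.6  0.6] yaw -0.001 alt 3.14 j6 -0.26684054683335295
tool axes in world [[-0.001, -0.001, -1.0], [0.995, 0.102, -0.001], [0.102, -0.995, 0.001]]  d in tool [-6.0e-04 -1.2e-03 -1.0e+00] axis in tool [-9.0e-04  1.0e+00 -1.2e-03]
```

View pics/s1.png

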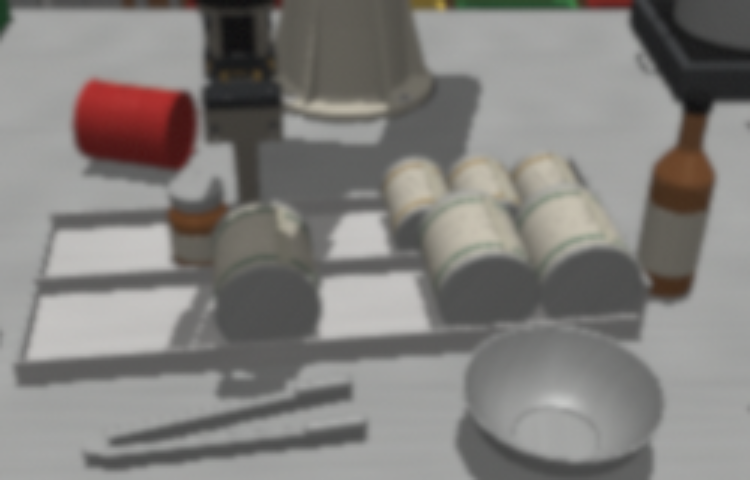

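View pics/t1.png

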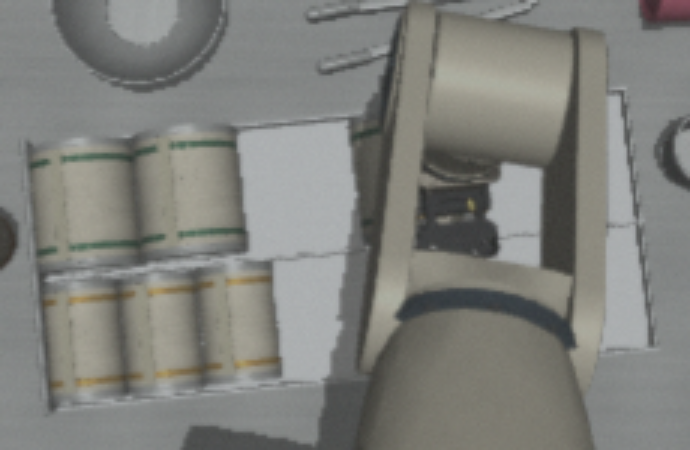

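Scene view: the fingers hang over the free can at about (245,170), slightly behind its top. In the top view the arm hides the can, but the row at (85,200) and (190,190) is clear. Next I lower the fingers.

{"fn": "step_arm", "kwargs": {"grip": [50, 50, 50, 50, 50], "slide": [[20, 0, 0], [36, 0, 0], [44, 0, 0], [47, 0, 0], [47, 0, 0]], "yaw": [0, 0, 0, 0, 0]}}

```text
time_s: 2.82
ee_pos: [0.5635, -0.0923, 0.2999]
ee_rot: [0.526, 0.474, 0.525, -0.474]
force: [0.2, 0.4, -0.1]
opening: 0.0501
```

{"fn": "step_arm", "kwargs": {"grip": [50, 50, 50], "slide": [[1, 0, 0], [2, 0, 0], [2, 0, 0]], "yaw": [0, 0, 0]}}

```text
time_s: 3.2
ee_pos: [0.5635, -0.0924, 0.2979]
ee_rot: [0.526, 0.474, 0.524, -0.474]
force: [-0.4, 0.5, 0.4]
opening: 0.0501
```

{"fn": "step_arm", "kwargs": {"grip": [50, 50, 50], "slide": [[1, 0, 0], [1.5, 0, 0], [1.5, 0, 0]], "yaw": [0, 0, 0]}}

```text
time_s: 3.58
ee_pos: [0.5635, -0.0924, 0.2964]
ee_rot: [0.526, 0.474, 0.525, -0.474]
force: [0.6, -0.9, -0.3]
opening: 0.0498
```

{"fn": "step_arm", "kwargs": {"grip": [50, 50, 50], "slide": [[0.7, 0, 0], [1.2, 0, 0], [1.2, 0, 0]], "yaw": [0, 0, 0]}}

```text
time_s: 3.95
ee_pos: [0.5636, -0.0924, 0.2954]
ee_rot: [0.526, 0.474, 0.524, -0.474]
force: [-0.2, 0.2, 3.3]
opening: 0.05
```

{"fn": "step_arm", "kwargs": {"grip": [50, 50], "slide": [[0.6, 0, 0], [0.6, 0, 0]], "yaw": [0, 0]}}

```text
time_s: 4.2
ee_pos: [0.5636, -0.0925, 0.2953]
ee_rot: [0.526, 0.474, 0.524, -0.474]
force: [-2.5, -0.4, 7.9]
opening: 0.0496
```

{"fn": "step_arm", "kwargs": {"grip": [50, 50, 50, 50, 50, 50, 50, 50], "slide": [[1, 0, -3], [1, 0, -9], [1, 0, -16], [1, 0, -23], [1, 0, -30], [1, 0, -37], [1, 0, -43], [1, 0, -46]], "yaw": [0, 0, 0, 0, 0, 0, 0, 0]}}

```text
time_s: 5.2
ee_pos: [0.5585, -0.0465, 0.2951]
ee_rot: [0.526, 0.473, 0.525, -0.474]
force: [-4.2, -0.2, 11.3]
opening: 0.05
```

Run:
```python
from m import *
s,R=tool(); print(s["time_s"],np.round(s["force"],2),np.round(s["ee_pos"],4))
S=read_camera("scene")
cv2.imwrite("pics/s2.png",cv2.resize(S["frame"][120:280,130:380],None,fx=3,fy=3))
```

```text
5.2 [-4.24 -0.21 11.32] [ 0.5585 -0.0465  0.2951]
```

View pics/s2.png

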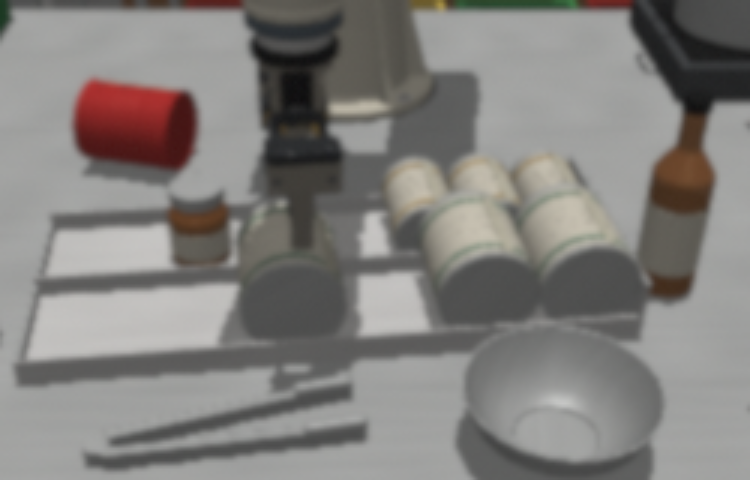

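Scene view: the can rolled about 23 mm. Its end face went from about (267,300) to (292,300), while the row stayed at (487,285). The 2:1 roll works, so I lift, move back and stroke again.

{"fn": "step_arm", "kwargs": {"grip": [50, 50, 50, 50, 50, 50, 50, 50], "slide": [[-3, 0, 0], [-8, 0, 0], [-8, 0, 13], [-8, 0, 26], [-8, 0, 26], [-3, 0, 26], [-1.5, 0, 26], [-1.5, 0, 26]], "yaw": [0, 0, 0, 0, 0, 0, 0, 0]}}

```text
time_s: 6.25
ee_pos: [0.561, -0.0719, 0.2962]
ee_rot: [0.526, 0.473, 0.525, -0.474]
force: [0.2, -0.2, 1.1]
opening: 0.0504
```

Run:
```python
from m import *
c=np.array([.5625,-.0804,0]); p=c+D*.023-D*.015; p[2]=.2955
goal(p)
T=read_camera("top");S=read_camera("scene")
cv2.imwrite("pics/s3.png",cv2.resize(S["frame"][120:280,130:380],None,fx=3,fy=3))
run(T,S,(("can",tuple((c+D*.023)[:2])),S0[1],S0[2]))
```

```text
t 6.25 pos [ 0.561  -0.0719  0.2962] F [ 0.17 -0.15  1.14] open 0.05043931838668883
slide [0.7 0.6 0.6] yaw 0.001 alt -3.141 j6 -0.23232224844328286
tool axes in world [[0.0, -0.001, -1.0], [0.995, 0.103, -0.0], [0.103, -0.995, 0.001]]  d in tool [-1.3e-03  6.0e-04 -1.0e+00] axis in tool [-0.e+00  1.e+00  6.e-04]
top can [525.6 -60.9  54.9] 7.47 L 0.0484 res 0.00418
top rf [544.5 125.2  54.9] 5.7 L 0.1152 res 0.00194
top rb [532.2 224.4  55.2] 5.57 L 0.1154 res 0.00198
scene can [562.2 -62.1  54.6] -6.53 L 0.1189 res 0.00506
scene rf [545.8 122.   54.6] 1.51 L 0.1161 res 0.00224
scene rb [533.1 220.2  54.4] -0.01 L 0.1186 res 0.00244
```

View pics/s3.png

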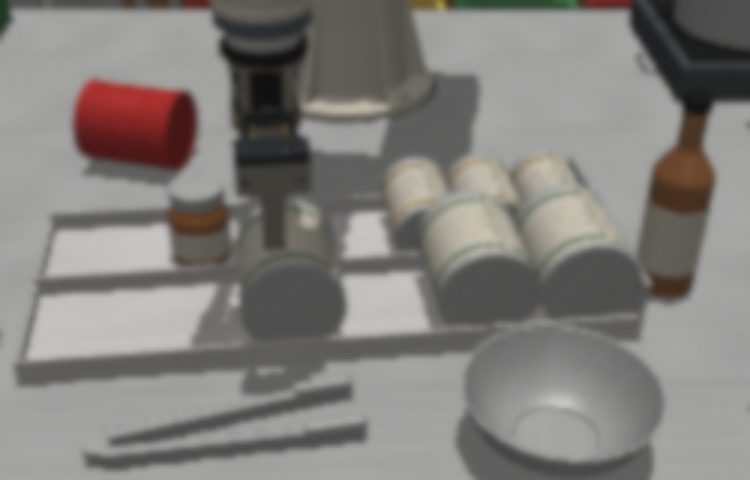

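Scene view: the can stayed put at about (292,300), and the fingers are behind its top at (272,235).

{"fn": "step_arm", "kwargs": {"grip": [50, 50, 50, 50, 50, 50, 50, 50], "slide": [[1.4, 0, 0], [1.6, 0, -5], [1.6, 0, -14], [1.6, 0, -24], [1.6, 0, -34], [1.6, 0, -44], [1.6, 0, -53], [1.6, 0, -58]], "yaw": [0, 0, 0, 0, 0, 0, 0, 0]}}

```text
time_s: 7.35
ee_pos: [0.5549, -0.0137, 0.2949]
ee_rot: [0.526, 0.473, 0.525, -0.474]
force: [-1.7, -0.1, 1.2]
opening: 0.05
```

{"fn": "step_arm", "kwargs": {"grip": [50, 50, 50, 50, 50, 50, 50, 50], "slide": [[0, 0, 0], [-4, 0, 0], [-8, 0, 0], [-8, 0, 15], [-8, 0, 29], [-8, 0, 29], [-3, 0, 29], [-2, 0, 29]], "yaw": [0, 0, 0, 0, 0, 0, 0, 0]}}

```text
time_s: 8.35
ee_pos: [0.5577, -0.0424, 0.2963]
ee_rot: [0.525, 0.473, 0.525, -0.474]
force: [-0.4, -0.5, 0.2]
opening: 0.0501
```

Run:
```python
from m import *
c=np.array([.5625,-.0804,0]); p=c+D*.052-D*.015; p[2]=.2955
goal(p)
T=read_camera("top");S=read_camera("scene")
cv2.imwrite("pics/s4.png",cv2.resize(S["frame"][120:280,130:380],None,fx=3,fy=3)); cv2.imwrite("pics/t4.png",cv2.resize(T["frame"][120:270,165:395],None,fx=3,fy=3))
np.savez("s4.npz",**S)
```

```text
t 8.35 pos [ 0.5577 -0.0424  0.2963] F [-0.36 -0.49  0.23] open 0.05011617705400228
slide [0.8 0.9 1.3] yaw 0.001 alt -3.141 j6 -0.18116177023765032
tool axes in world [[-0.001, -0.001, -1.0], [0.995, 0.104, -0.001], [0.104, -0.995, 0.001]]  d in tool [-0.0011  0.001  -1.    ] axis in tool [-9.e-04  1.e+00  1.e-03]
```

View pics/s4.png

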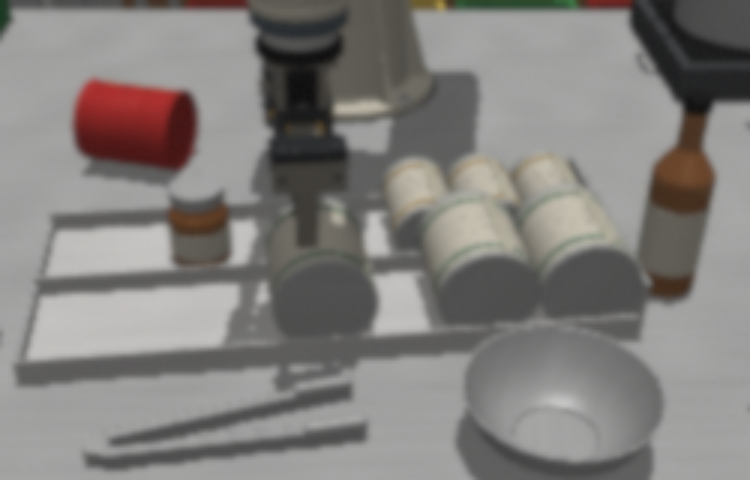

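View pics/t4.png

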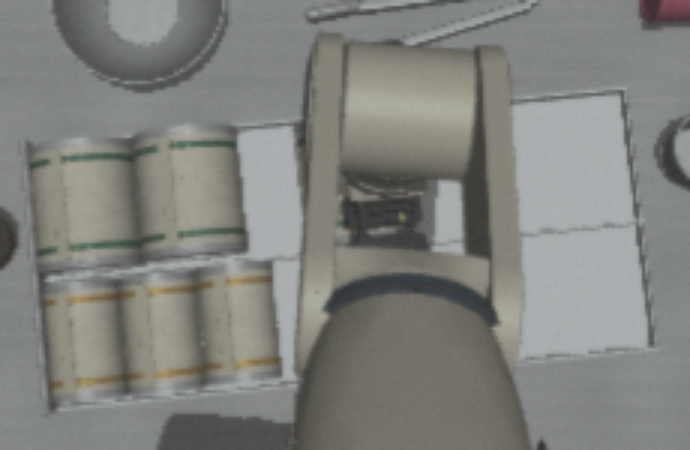

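Scene view: the can's end is now at about (323,297), roughly 52 mm rolled. The row is unmoved at (487,285), leaving about 54 mm to go.

{"fn": "step_arm", "kwargs": {"grip": [50, 50, 50, 50, 50, 50, 50, 50], "slide": [[1.4, 0, 0], [1.7, 0, -5], [1.7, 0, -14], [1.7, 0, -24], [1.7, 0, -34], [1.8, 0, -44], [2.0, 0, -51], [2.0, 0, -56]], "yaw": [0, 0, 0, 0, 0, 0, 0, 0]}}

```text
time_s: 9.45
ee_pos: [0.5517, 0.014, 0.2949]
ee_rot: [0.526, 0.473, 0.525, -0.474]
force: [-2.3, 0.2, 3.2]
opening: 0.0501
```

{"fn": "step_arm", "kwargs": {"grip": [50, 50, 50, 50, 50, 50, 50, 50], "slide": [[0, 0, 0], [-5, 0, 0], [-40, 0, 0], [-90, 0, 30], [-140, 0, 85], [-140, 0, 140], [-140, 0, 190], [-140, 0, 190]], "yaw": [0, 0, 0, 0, 0, 0, 0, 0]}}

```text
time_s: 10.45
ee_pos: [0.5717, -0.1781, 0.4353]
ee_rot: [0.525, 0.474, 0.524, -0.475]
force: [-0.1, 0.3, 0.1]
opening: 0.05
```

Run:
```python
from m import *
c=np.array([.5625,-.0804,0]); c=c+D*.080
T=read_camera("top");S=read_camera("scene")
cv2.imwrite("pics/s5.png",cv2.resize(S["frame"][120:280,130:380],None,fx=3,fy=3)); cv2.imwrite("pics/t5.png",cv2.resize(T["frame"][120:270,165:395],None,fx=3,fy=3))
run(T,S,(("can",tuple(c[:2])),)+S0[1:])
goal([.55,0,.2955])
```

```text
top can [ 5.536e+02 -4.000e-01  5.480e+01] 6.29 L 0.1161 res 0.00189
top rf [544.5 125.4  55. ] 5.38 L 0.115 res 0.00188
top rb [532.2 223.8  55. ] 5.63 L 0.1156 res 0.00192
scene can [552.   -1.8  55.5] 6.4 L 0.1193 res 0.00083
scene rf [544.9 127.9  55. ] 18.29 L 0.1217 res 0.00322
scene rb [531.8 222.6  55.6] 6.75 L 0.1169 res 0.00102
t 10.55 pos [ 0.5715 -0.1751  0.4349] F [-0.69  0.71  0.61] open 0.0501212858253198
slide [ 139.3   -3.1 -176.4] yaw 0.0 alt -3.141 j6 -0.4022783673466548
tool axes in world [[-0.001, -0.001, -1.0], [0.995, 0.103, -0.001], [0.103, -0.995, 0.0]]  d in tool [-5.e-04  1.e-04 -1.e+00] axis in tool [-1.4e-03  1.0e+00  1.0e-04]
```

View pics/t5.png

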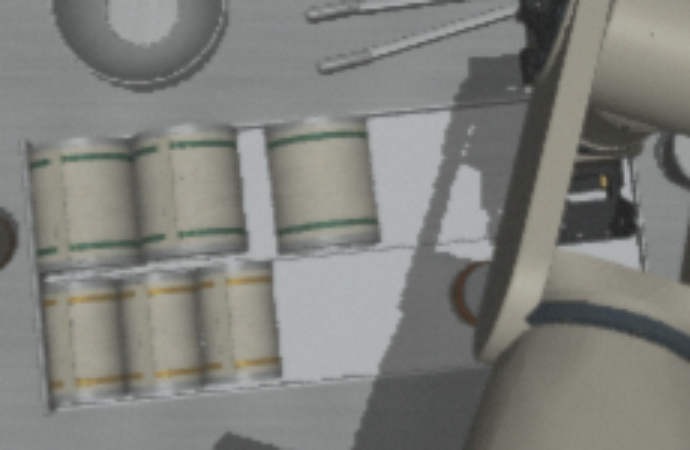

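Top view: the can is at (323,180) with a gap to row_front at (190,190). Both views put it about 127 mm short, centre to centre, so about 27 mm remain. Its axis is at 6.3° against about 5.7° for the lane. One last stroke should do it.

Run:
```python
from m import *
p=np.array([.5536,-.0004,.298])-D*.016
goal(p)
```

```text
t 10.55 pos [ 0.5715 -0.1751  0.4349] F [-0.69  0.71  0.61] open 0.0501212858253198
slide [ 136.8    0.4 -159.7] yaw 0.0 alt -3.141 j6 -0.4022783673466548
tool axes in world [[-0.001, -0.001, -1.0], [0.995, 0.103, -0.001], [0.103, -0.995, 0.0]]  d in tool [-5.e-04  1.e-04 -1.e+00] axis in tool [-1.4e-03  1.0e+00  1.0e-04]
```

{"fn": "step_arm", "kwargs": {"grip": [50, 50, 50, 50, 50, 50, 50, 50], "slide": [[0, 0, -50], [0, 0, -100], [30, 0, -145], [80, 0, -160], [120, 0, -160], [132, 0, -160], [136.5, 0, -160], [136.5, 0, -160]], "yaw": [0, 0, 0, 0, 0, 0, 0, 0]}}

```text
time_s: 11.55
ee_pos: [0.5553, -0.016, 0.2994]
ee_rot: [0.525, 0.474, 0.525, -0.474]
force: [-0.6, 1.8, 1.2]
opening: 0.05
```

Run:
```python
from m import *
p=np.array([.5536,-.0004,.2955])-D*.016
goal(p)
```

```text
t 11.55 pos [ 0.5553 -0.016   0.2994] F [-0.58  1.77  1.22] open 0.05003685065142677
slide [ 3.9 -0.1  0.3] yaw 0.0 alt -3.142 j6 -0.13386354920789967
tool axes in world [[0.0, -0.001, -1.0], [0.995, 0.103, 0.0], [0.103, -0.995, 0.001]]  d in tool [-7.e-04  0.e+00 -1.e+00] axis in tool [3.e-04 1.e+00 0.e+00]
```

{"fn": "step_arm", "kwargs": {"grip": [50, 50, 50, 50], "slide": [[2, 0, 0], [3.5, 0, 0], [4.7, 0, 0], [5, 0, 0]], "yaw": [0, 0, 0, 0]}}

```text
time_s: 12.05
ee_pos: [0.5555, -0.0161, 0.2949]
ee_rot: [0.525, 0.474, 0.525, -0.474]
force: [-1.1, -1.2, 6.1]
opening: 0.0502
```

{"fn": "step_arm", "kwargs": {"grip": [50, 50, 50, 50, 50, 50, 50, 50], "slide": [[0.8, 0, -3], [0.8, 0, -10], [0.8, 0, -18], [0.8, 0, -26], [0.8, 0, -34], [0.8, 0, -41], [0.8, 0, -45], [0.8, 0, -47]], "yaw": [0, 0, 0, 0, 0, 0, 0, 0]}}

```text
time_s: 13.05
ee_pos: [0.5504, 0.0308, 0.2952]
ee_rot: [0.525, 0.473, 0.525, -0.474]
force: [-6.0, -0.3, 16.0]
opening: 0.0501
```

Run:
```python
from m import *
p=np.array([.5536,-.0004,.2955])-D*.016
goal(p)
S=read_camera("scene")
cv2.imwrite("pics/s6.png",cv2.resize(S["frame"][160:250,190:350],None,fx=5,fy=5,interpolation=cv2.INTER_CUBIC))
```

```text
t 13.05 pos [0.5504 0.0308 0.2952] F [-6.03 -0.29 15.99] open 0.050102523537052995
slide [-0.2 -0.  47.3] yaw 0.0 alt -3.141 j6 -0.04896473636604281
tool axes in world [[0.0, -0.001, -1.0], [0.995, 0.103, 0.0], [0.103, -0.995, 0.001]]  d in tool [-9.e-04  2.e-04 -1.e+00] axis in tool [1.e-04 1.e+00 2.e-04]
```

View pics/s6.png

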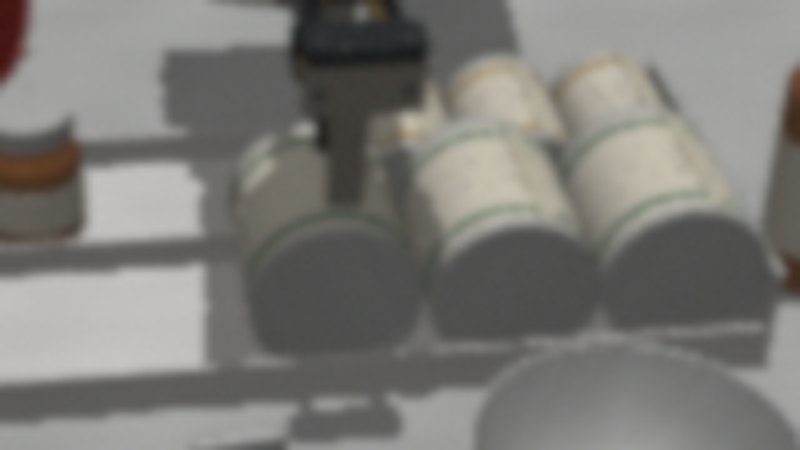

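Scene view: a small gap remains between the can (335,285) and row_front (515,280), about 3 mm. I finish with small steps, watching the force along the lane (Fy).

{"fn": "step_arm", "kwargs": {"grip": [50, 50, 50, 50], "slide": [[0.5, 0, -1], [0.5, 0, -2.5], [0.5, 0, -4], [0.5, 0, -4.5]], "yaw": [0, 0, 0, 0]}}

```text
time_s: 13.6
ee_pos: [0.5498, 0.0354, 0.2952]
ee_rot: [0.525, 0.473, 0.525, -0.474]
force: [-2.7, -1.3, 7.2]
opening: 0.0498
```

{"fn": "step_arm", "kwargs": {"grip": [50, 50], "slide": [[0.6, 0, -1], [0.6, 0, -1.5]], "yaw": [0, 0]}}

```text
time_s: 13.85
ee_pos: [0.5497, 0.0364, 0.2952]
ee_rot: [0.526, 0.473, 0.525, -0.474]
force: [-1.5, -4.3, 7.7]
opening: 0.0499
```

{"fn": "step_arm", "kwargs": {"grip": [50, 50], "slide": [[0.6, 0, -0.8], [0.6, 0, -1.2]], "yaw": [0, 0]}}

```text
time_s: 14.1
ee_pos: [0.5496, 0.037, 0.2951]
ee_rot: [0.526, 0.473, 0.524, -0.474]
force: [-2.1, -5.7, 7.9]
opening: 0.0502
```

Fy rose to -5.7 N against 7.9 N of press, so the can is against the row. Now I lift straight off and clear.

{"fn": "step_arm", "kwargs": {"grip": [50, 50, 50, 50, 50, 50, 50, 50], "slide": [[-0.5, 0, 0], [-3, 0, 0], [-10, 0, 0], [-50, 0, 0], [-110, 0, 0], [-140, 0, 55], [-140, 0, 115], [-140, 0, 175]], "yaw": [0, 0, 0, 0, 0, 0, 0, 0]}}

```text
time_s: 15.1
ee_pos: [0.5678, -0.138, 0.4371]
ee_rot: [0.527, 0.473, 0.524, -0.474]
force: [0.4, 0.9, 0.4]
opening: 0.0497
```

{"fn": "step_arm", "kwargs": {"grip": [50, 50, 50, 50], "slide": [[0, 0, 40], [0, 0, 60], [0, 0, 60], [0, 0, 60]], "yaw": [0, 0, 0, 0]}}

```text
time_s: 15.6
ee_pos: [0.5739, -0.1965, 0.4372]
ee_rot: [0.527, 0.473, 0.524, -0.473]
force: [0.3, 0.4, -0.2]
opening: 0.0499
```

Run:
```python
from m import *
for k in range(3):
    T=read_camera("top");S=read_camera("scene")
    run(T,S,(("can",(.5508,.027)),)+S0[1:])
cv2.imwrite("pics/s7.png",cv2.resize(S["frame"][160:250,190:350],None,fx=5,fy=5,interpolation=cv2.INTER_CUBIC)); cv2.imwrite("pics/t7.png",cv2.resize(T["frame"][120:270,165:395],None,fx=3,fy=3,interpolation=cv2.INTER_CUBIC))
goal([.55,0,.2955])
```

```text
top can [550.1  25.7  54.6] 6.78 L 0.1148 res 0.00202
top rf [544.7 125.8  55. ] 6.24 L 0.1155 res 0.00196
top rb [532.4 224.3  54.9] 5.59 L 0.1159 res 0.0019
scene can [549.7  27.8  54.5] 18.18 L 0.1211 res 0.00339
scene rf [545.  124.1  55. ] 6.06 L 0.1173 res 0.00174
scene rb [531.5 222.9  55.6] 7.7 L 0.1182 res 0.0011
top can [550.2  25.5  54.9] 6.54 L 0.1148 res 0.0019
top rf [544.9 125.9  54.9] 6.25 L 0.1157 res 0.0021
top rb [532.3 224.5  55.1] 5.85 L 0.1161 res 0.00194
scene can [551.8  20.7  53.9] -4.91 L 0.1196 res 0.00364
scene rf [543.8 125.5  55.4] 10.94 L 0.1198 res 0.00181
scene rb [533.1 227.5  55.1] 20.37 L 0.1241 res 0.00356
top can [550.   25.1  54.8] 6.9 L 0.1147 res 0.00194
top rf [544.6 125.8  55.1] 5.92 L 0.1156 res 0.00199
top rb [532.3 224.6  55. ] 5.71 L 0.1156 res 0.002
scene can [551.4  21.1  54. ] -3.29 L 0.1203 res 0.00338
scene rf [544.4 125.7  55.2] 11.47 L 0.1199 res 0.00194
scene rb [531.8 222.1  55.4] 5.37 L 0.118 res 0.0011
t 15.9 pos [ 0.5741 -0.1969  0.4374] F [-0.71 -0.79 -0.18] open 0.04965673282987679
slide [ 141.1   -3.5 -198.9] yaw 0.003 alt -3.139 j6 -0.43671619246073445
tool axes in world [[0.002, -0.004, -1.0], [0.994, 0.105, 0.002], [0.105, -0.994, 0.004]]  d in tool [-0.004   0.0027 -1.    ] axis in tool [0.002  1.     0.0026]
```

View pics/t7.png

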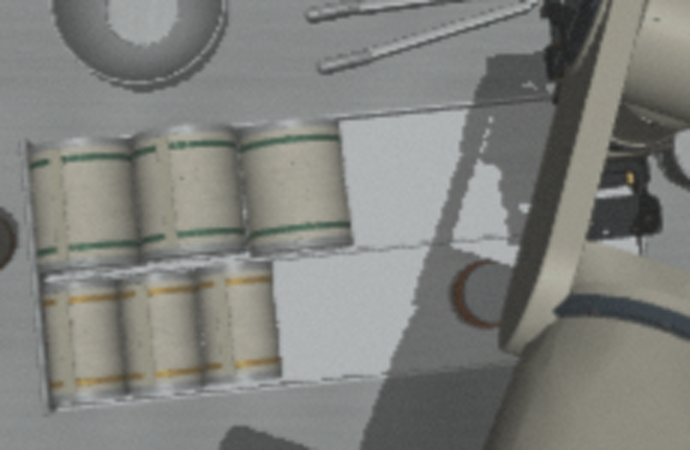

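View pics/s7.png

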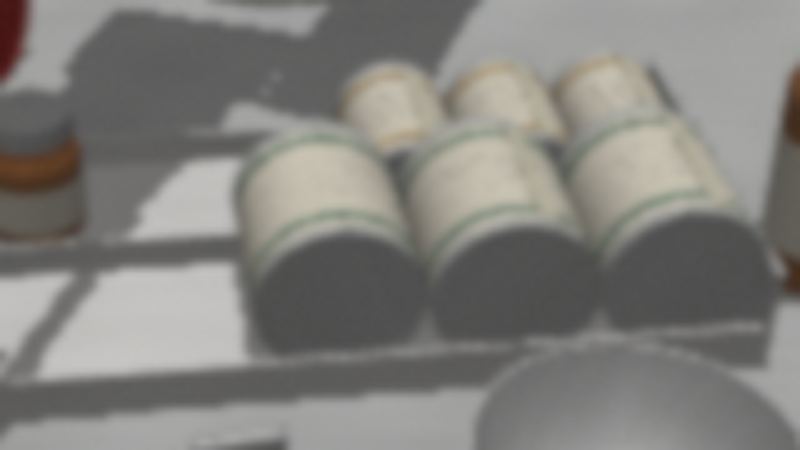

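Top view: the can at (297,190) is nearly touching row_front, but there may be a fine wedge at the lower end, (245,235). I'll average some frames to settle it.

Run:
```python
from m import *
Xs=np.nanmedian([cloud(read_camera("top")) for _ in range(12)],axis=0)
Q={}
for nm,sd in (("can",(.5501,.0255)),)+S0[1:]:
    q,L,e=fitcyl(Xs,sd); Q[nm]=q; print(nm,(q[:3]*1000).round(2),np.rad2deg(q[3]).round(2),round(L,4))
print("along", [(Q[b]-Q[a])[:2]@D[:2]*1000 for a,b in(("can","rf"),("rf","rb"))])
X0=cloud(dict(np.load("top0.npz")))
for nm,sd in (("sm0",(.43,.14)),("sm1",(.42,.21))):pass
p=np.array([Q["can"][0],Q["can"][1],.298])-A*.026; goal(p)
```

```text
can [550.07  25.55  54.8 ] 6.4 0.1147
rf [544.71 125.81  54.97] 5.63 0.1156
rb [532.35 224.26  54.96] 5.71 0.1156
along [np.float64(100.27652416441619), np.float64(99.20458437771129)]
t 16.5 pos [ 0.574  -0.1977  0.4373] F [-0.38  0.4  -0.64] open 0.050151882702871395
slide [ 138.4  -26.8 -225.2] yaw 0.002 alt -3.14 j6 -0.4369214785856976
tool axes in world [[0.002, -0.004, -1.0], [0.995, 0.104, 0.002], [0.104, -0.995, 0.004]]  d in tool [-0.004   0.0016 -1.    ] axis in tool [0.0019 1.     0.0016]
```

The can is about 0.75° skew and its middle is about 1 mm short, so its +x end touches and its -x end lags by about 1.6 mm. There is plenty of time, so I'll roll the -x end gently forward from on top, off-centre.

{"fn": "step_arm", "kwargs": {"grip": [20, 20, 20, 20, 20, 20, 20, 20], "slide": [[0, -6, -50], [0, -12, -100], [0, -18, -150], [20, -24, -200], [60, -27, -221], [110, -27, -221], [132, -27, -221], [134, -27, -221]], "yaw": [0, 0, 0, 0, 0, 0, 0, 0]}}

```text
time_s: 17.5
ee_pos: [0.5238, 0.0188, 0.301]
ee_rot: [0.526, 0.472, 0.525, -0.474]
force: [1.1, 0.5, 0.1]
opening: 0.0199
```

Run:
```python
from m import *
p=np.array([.55007,.02555,.2953])-A*.026-D*.004; goal(p)
```

```text
t 17.5 pos [0.5238 0.0188 0.301 ] F [1.13 0.5  0.08] open 0.019910947581255164
slide [ 5.7  0.8 -0.1] yaw 0.002 alt -3.14 j6 -0.06732007662055908
tool axes in world [[-0.001, -0.004, -1.0], [0.995, 0.105, -0.001], [0.105, -0.995, 0.004]]  d in tool [-0.0038  0.0018 -1.    ] axis in tool [-0.0012  1.      0.0018]
```

{"fn": "step_arm", "kwargs": {"grip": [20, 20, 20, 20, 20], "slide": [[2, 0, 0], [4, 0, 0], [5.2, 0, 0], [6, 0, 0], [6.2, 0, 0]], "yaw": [0, 0, 0, 0, 0]}}

```text
time_s: 18.12
ee_pos: [0.524, 0.0187, 0.2954]
ee_rot: [0.526, 0.472, 0.525, -0.474]
force: [-2.3, 0.5, 6.3]
opening: 0.0202
```

{"fn": "step_arm", "kwargs": {"grip": [20, 20, 20, 20], "slide": [[0.7, 0, -0.7], [0.7, 0, -1.4], [0.7, 0, -2], [0.7, 0, -2.2]], "yaw": [0, 0, 0, 0]}}

```text
time_s: 18.62
ee_pos: [0.5239, 0.0205, 0.2954]
ee_rot: [0.527, 0.472, 0.524, -0.474]
force: [-2.5, -2.9, 7.1]
opening: 0.0198
```

{"fn": "step_arm", "kwargs": {"grip": [20, 20, 20], "slide": [[0.7, 0, -0.7], [0.7, 0, -1.2], [0.7, 0, -1.4]], "yaw": [0, 0, 0]}}

```text
time_s: 19.0
ee_pos: [0.5237, 0.0214, 0.2954]
ee_rot: [0.527, 0.472, 0.524, -0.474]
force: [-1.5, -4.5, 7.7]
opening: 0.0202
```

{"fn": "step_arm", "kwargs": {"grip": [20, 20, 20], "slide": [[0.7, 0, -0.7], [0.7, 0, -1], [0.7, 0, -1]], "yaw": [0, 0, 0]}}

```text
time_s: 19.38
ee_pos: [0.5237, 0.0219, 0.2954]
ee_rot: [0.528, 0.471, 0.524, -0.475]
force: [-2.3, -5.0, 7.1]
opening: 0.0202
```

{"fn": "step_arm", "kwargs": {"grip": [20, 20, 20, 20, 20, 20, 20, 20], "slide": [[-0.5, 0, 0], [-3, 0, 0], [-10, 0, 0], [-50, 0, 0], [-110, 0, 0], [-140, 0, 55], [-140, 0, 115], [-140, 0, 175]], "yaw": [0, 0, 0, 0, 0, 0, 0, 0]}}

```text
time_s: 20.38
ee_pos: [0.542, -0.1526, 0.438]
ee_rot: [0.528, 0.471, 0.523, -0.474]
force: [0.9, 0.5, -0.6]
opening: 0.02
```

{"fn": "step_arm", "kwargs": {"grip": [20, 20, 20, 20], "slide": [[0, 0, 40], [0, 0, 60], [0, 0, 60], [0, 0, 60]], "yaw": [0, 0, 0, 0]}}

```text
time_s: 20.88
ee_pos: [0.5483, -0.211, 0.4384]
ee_rot: [0.528, 0.471, 0.524, -0.474]
force: [0.2, 0.3, -0.3]
opening: 0.0199
```

```bash
cat > chk.py <<'E'
from m import *
fr=[read_camera("top") for _ in range(12)]
Xs=np.nanmedian([cloud(f) for f in fr],axis=0); Q={}
for nm,sd in (("can",(.5501,.0265)),)+S0[1:]:
    q,L,e=fitcyl(Xs,sd); Q[nm]=q; print(nm,(q[:3]*1000).round(2),np.rad2deg(q[3]).round(2),round(L,4))
print("along", [(Q[b]-Q[a])[:2]@D[:2]*1000 for a,b in(("can","rf"),("rf","rb"))])
cv2.imwrite("pics/t_%.0f.png"%(status.get_state()["time_s"]*10),cv2.resize(fr[-1]["frame"][120:270,165:395],None,fx=3,fy=3,interpolation=cv2.INTER_CUBIC))
p=np.array([Q["can"][0],Q["can"][1],.298]); goal(p)
E
python3 chk.py; ls pics
```

```text
can [550.36  26.02  54.7 ] 5.8 0.1155
rf [544.71 125.75  54.95] 5.73 0.1156
rb [532.37 224.32  55.01] 5.77 0.1158
along [np.float64(99.7862348593163), np.float64(99.31192936594503)]
t 21.475 pos [ 0.5484 -0.2122  0.4385] F [-0.49 -0.03  0.24] open 0.020460503575826423
slide [ 138.7   27.  -237.7] yaw 0.004 alt -3.138 j6 -0.4742185398190153
tool axes in world [[0.003, -0.007, -1.0], [0.994, 0.106, 0.002], [0.106, -0.994, 0.008]]  d in tool [-0.0077  0.0036 -1.    ] axis in tool [0.0021 1.     0.0035]
s1.png
s2.png
s3.png
s4.png
s5.png
s6.png
s7.png
scene0.png
t1.png
t4.png
t5.png
t7.png
t_215.png
top0.png
topz.png
z0.png
```

View pics/t_215.png

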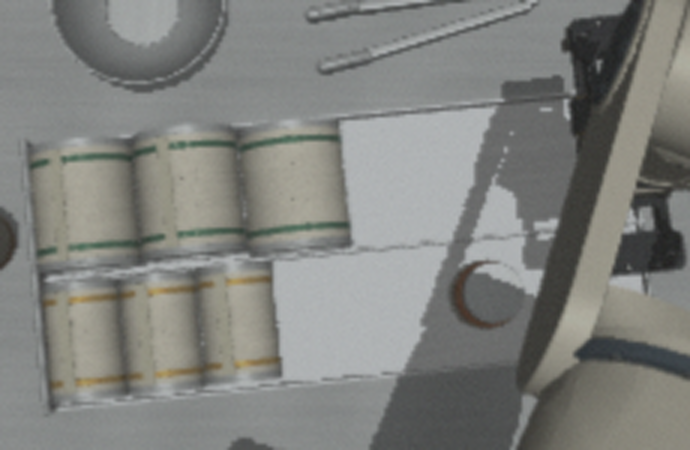

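Top view: the can at (295,188) sits parallel against row_front, and the row is where it was. The fit still leaves about 0.5 mm, so I'll give one centred, light nudge to close it.

{"fn": "step_arm", "kwargs": {"grip": [50, 50, 50, 50, 50, 50, 50, 50], "slide": [[0, 6, -55], [0, 12, -110], [0, 20, -165], [10, 27, -215], [50, 27, -234], [100, 27, -234], [128, 27, -234], [134, 27, -234]], "yaw": [0, 0, 0, 0, 0, 0, 0, 0]}}

```text
time_s: 22.48
ee_pos: [0.5501, 0.0223, 0.301]
ee_rot: [0.528, 0.471, 0.524, -0.475]
force: [0.4, 0.5, 1.1]
opening: 0.0502
```

{"fn": "step_arm", "kwargs": {"grip": [50, 50, 50, 50, 50], "slide": [[2, 0, 0], [4, 0, 0], [5, 0, 0], [5.5, 0, 0], [5.5, 0, 0]], "yaw": [0, 0, 0, 0, 0]}}

```text
time_s: 23.1
ee_pos: [0.5502, 0.0223, 0.2958]
ee_rot: [0.528, 0.471, 0.524, -0.475]
force: [0.1, -0.3, 0.6]
opening: 0.0497
```

{"fn": "step_arm", "kwargs": {"grip": [50, 50, 50, 50], "slide": [[0.8, 0, 0], [1, 0, -0.3], [1, 0, -0.8], [1, 0, -1]], "yaw": [0, 0, 0, 0]}}

```text
time_s: 23.6
ee_pos: [0.5502, 0.0232, 0.2954]
ee_rot: [0.528, 0.471, 0.524, -0.475]
force: [-2.1, -1.2, 6.8]
opening: 0.0499
```

{"fn": "step_arm", "kwargs": {"grip": [50, 50, 50], "slide": [[0.6, 0, -0.4], [0.6, 0, -0.8], [0.6, 0, -0.9]], "yaw": [0, 0, 0]}}

```text
time_s: 23.98
ee_pos: [0.5501, 0.0236, 0.2954]
ee_rot: [0.528, 0.47, 0.524, -0.475]
force: [-1.9, -4.3, 6.2]
opening: 0.0501
```

{"fn": "step_arm", "kwargs": {"grip": [50, 50, 50, 50, 50, 50, 50, 50], "slide": [[-0.5, 0, 0], [-3, 0, 0], [-10, 0, 0], [-50, 0, 0], [-110, 0, 0], [-140, 0, 55], [-140, 0, 115], [-140, 0, 175]], "yaw": [0, 0, 0, 0, 0, 0, 0, 0]}}

```text
time_s: 24.98
ee_pos: [0.5688, -0.1506, 0.4383]
ee_rot: [0.529, 0.47, 0.523, -0.474]
force: [1.1, -0.2, 0.6]
opening: 0.0502
```

{"fn": "step_arm", "kwargs": {"grip": [50, 50, 50, 50], "slide": [[0, 0, 40], [0, 0, 60], [0, 0, 60], [0, 0, 60]], "yaw": [0, 0, 0, 0]}}

```text
time_s: 25.48
ee_pos: [0.5752, -0.209, 0.4388]
ee_rot: [0.529, 0.47, 0.524, -0.474]
force: [0.2, 0.2, -1.3]
opening: 0.0502
```

```bash
python3 chk.py
python3 - <<'E'
from h import *
cv2.imwrite("pics/s9.png",read_camera("scene")["frame"])
E
```

```text
can [550.14  26.27  54.69] 5.81 0.115
rf [544.92 125.89  54.9 ] 5.73 0.1155
rb [532.36 224.28  54.95] 5.79 0.1156
along [np.float64(99.6268533551777), np.float64(99.16449107725933)]
t 26.075 pos [ 0.5752 -0.2102  0.4389] F [-0.43  0.07  0.65] open 0.04974223676284677
slide [ 138.6    0.3 -239.1] yaw 0.005 alt -3.137 j6 -0.4555268869098061
tool axes in world [[0.003, -0.009, -1.0], [0.994, 0.108, 0.002], [0.108, -0.994, 0.01]]  d in tool [-0.0095  0.005  -0.9999] axis in tool [0.0016 1.     0.005 ]
```

View pics/s9.png

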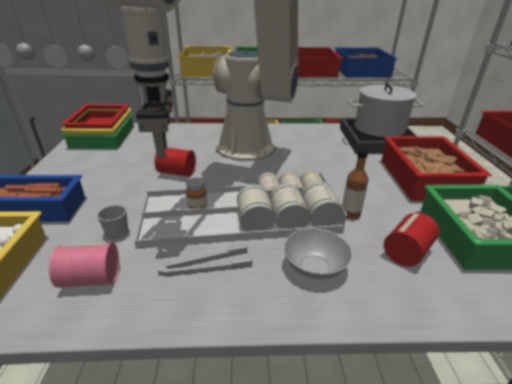

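Scene view: the can at (256,207) lies against row_front (291,206) and row_back (323,204). Everything else is where it began, and the gripper is clear at about (155,130).

Run:
```python
from cell import ticket
print(ticket.finish_job())
```

```text
the job is handed in; nothing more can be done
None
```

I rolled the can about 107 mm along the wide lane to the row and handed the job in at about 26 s. I used four gentle strokes with both fingertips on top, pressing with about 16 N at most in the readings. Two light top nudges followed, the first to square the can and the second to close the last gap.

**Last checks, top camera, 12 frames:**
- **Against the row:** the can's middle is 99.6 mm from row_front's. The two row cans, which touch, measure 99.2 mm by the same fit, so any gap is 0.5 mm or less. In the final nudge the force along the lane rose as it should on contact.
- **Square:** its axis is at 5.8°, against 5.7° for the row cans and 5.7° for the tray flanges.
- **Row and surroundings:** both row cans are within about 0.5 mm of where they started. By eye in the final picture, nothing else has moved, and the gripper is clear of everything.

**Failed or disagreed:**
- After the first contact the can was 0.75° skew and about 1 mm short, which is why I added the nudges.
- Single-frame fits from the scene camera were often wrong in angle (from -7° to 20°) because it sees little of each can's top. I used that camera only to check heights and for the overall picture.

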